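# Put the leather cutting dies back on their storage boards

### The arm

A 7-joint arm with a two-finger parallel gripper is mounted at the origin on the work surface. World frame = base frame: x ahead of the robot, y to its left, z up, the work surface at z = 0. Lengths are in m, angles in rad, forces in N, time in s.
With the tool pointing down it reaches from about 0.4 to 0.875 m from the base axis. Payload 19.3 kg.
Tool frame: the origin (TCP) lies between the finger pads; the fingertips stand 11 mm ahead of it and the grasp point (between the pads) lies 8 mm behind it; z points along the fingers, y is the line along which they close (so a half turn about z gives the same grasp; the last joint's range is limited). The gripper opens to 85 mm and grips with 20 to 120 N. Pads are 22 mm wide; open, the fingers measure 114 mm over their backs; the gripper's body (76 mm by 85 mm) begins 54 mm behind the grasp point. The pads swing forward as they close: fully open they stand 13 mm farther back than shut.
Start: joints at [-1.401, 0.521, -0.036, 1.599, 0.021, 1.021, -0.113], TCP at [0.148, 0.607, 0.242] pointing down, gripper open.
Joint ranges: [-2.91, 2.91], [-0.3, 2.13], [-1.5, 1.42], [0.17, 2.43], [-1.26, 4.41], [0.16, 1.93], [-2.52, 2.52]. Speed limits (rad/s): [1.89, 1.89, 2.39, 2.39, 3.01, 3.01, 3.01].

### API

Orientations are given as a rotation vector (axis times angle).
In Python, from rig import robot gives the robot as it stands.
- The arm moves only by the tool arm_command, never from a script. Its argument "series" is text: rows parted by semicolons, each of 5 numbers parted by spaces: the opening, from 0 (shut) to 1 (fully open), then the shift along the tool's x, y, z each as a share of 100 mm, from -1 to 1, then the turn about the tool's z as a share of pi/4 rad, from -1 to 1. A call has 1 to 8 rows; each row is the pose to reach, as a shift and turn from the pose commanded when the call began, along the tool's axes at that moment; what a row does not reach only later rows make up. A row lasts 1/10 s, in which the tool goes at most 50 mm and 8.59 degrees, less where a joint would pass 70% of its speed; a pose out of reach is approached as far as the arm can. A call with a number of a shift or a turn outside -1 to 1 is refused whole. A call with a gripper value outside its range is refused whole. The fingers move at their own pace and stop on an object; "squeeze" is the grip in N (left out, the last holds). Time passes only in rows, so rows that repeat a pose let the fingers close. It gives the time, the measured TCP pose, the force, the opening and the grip force at its end, in the units of the state.
- robot.state(): the state, without advancing time (a new reading comes with each control period).
- robot.grab_frame(name): name is "side" or "top"; returns a dict with "frame" (420x560x3 uint8, red, green, blue), "vfov" (degrees; the focal length in pixels is half the picture's height over the tangent of half this angle, whatever the lens; pixels are square), "cx", "cy" (the principal point, pixels), "cam_to_world" (4x4, takes a point from camera to world coordinates). Camera axes: x right, y up, looking along -z (the intrinsics and any distortion apply to the point x, -y, -z); pixel columns grow to the right and rows downward; lengths in m; the calibration is good to about 2 mm. A picture is of the moment at which its call begins. There is no depth.
- robot.finish_job(): hands the job in; it is judged then, once.
The state is a dict: "time_s": time; "q": joint angles; "joint_velocities": joint speeds; "effort": joint torques, N m; "tool_pos": TCP position; "ee_rot": TCP orientation; "contact_force": force on the tool from outside, world axes, zero at the start; "wrist_torque": the same for the moment, N m; "opening": finger opening in m; "grip_force": force on a finger pad.
Only numpy, scipy, OpenCV 4.12 (cv2) and the standard library are available. Lean on these libraries where they do the work, as an engineer would, in place of code of your own. Each camera call takes 0.05 s, during which the arm holds its last target. There are 200 camera calls.

### The job

Put each of the four steel cutting dies away on the plywood storage board whose black outline matches its shape and size: standing flat as it does now, centred on the outline, and turned so that straight sides line up with it. Leave the amber bottle and the brass wax pot standing where they are.

Things in the scene. Friction and masses are not known exactly. Their poses are not given: they have to be found in the camera images.
- large_die: large round cutting die: upright ring of plain steel, 62 mm across, 32 mm high, wall 4 mm, open inside but for a dark bridge across its top; rigid, about 170 g. It stands loose on the cutting mat (mat top at z = 3 mm). Origin: centre of its underside, z up.
- small_die: small round cutting die: upright ring of plain steel, 38 mm across, 32 mm high, wall 4 mm, open inside but for a dark bridge across its top; rigid, about 100 g. It stands loose on the cutting mat (mat top at z = 3 mm). Origin: centre of its underside, z up.
- square_die: square cutting die: upright square band of plain steel, 48 x 48 mm, sides along its x and y, 32 mm high, wall 4 mm, open inside but for a dark bridge across its top; rigid, about 160 g. It stands loose on the cutting mat (mat top at z = 3 mm). Origin: centre of its underside, z up.
- oblong_die: oblong cutting die with two round ends: upright band of plain steel, 92 mm long along its x axis, 36 mm wide along its y, 32 mm high, wall 4 mm, open inside but for a dark bridge across its top; rigid, about 200 g. It stands loose on the cutting mat (mat top at z = 3 mm). Origin: centre of its underside, z up.
- large_board: storage board of the large round die: fixed plywood slab 110 mm (x) x 80 mm (y) x 10 mm thick, lying on the mat, with a black disc, 66 mm across, inlaid flush and centred on its top. Origin: centre of its underside, z up; its top is 10 mm above the origin.
- small_board: storage board of the small round die: fixed plywood slab 110 mm (x) x 80 mm (y) x 10 mm thick, lying on the mat, with a black disc, 42 mm across, inlaid flush and centred on its top. Origin: centre of its underside, z up; its top is 10 mm above the origin.
- square_board: storage board of the square die: fixed plywood slab 110 mm (x) x 80 mm (y) x 10 mm thick, lying on the mat, with a black square, 52 x 52 mm, sides along the board's x and y, inlaid flush and centred on its top. Origin: centre of its underside, z up; its top is 10 mm above the origin.
- oblong_board: storage board of the oblong die: fixed plywood slab 110 mm (x) x 80 mm (y) x 10 mm thick, lying on the mat, with a black oblong with round ends, 96 mm along the board's x by 40 mm along its y, inlaid flush and centred on its top. Origin: centre of its underside, z up; its top is 10 mm above the origin.
- dye: bystander: closed amber bottle, 28 mm diameter, 65 mm tall, standing loose on the mat among the dies. Origin: centre of its underside.
- wax: bystander: brass wax pot, 33 mm diameter, 28 mm tall, standing loose on the mat among the dies (a dark steel disc, 30 mm across and 14 mm high, also lies among them, at about x = 0.525, y = 0). Origin: centre of its underside.

How it is judged:
By the outcome, as a careful person would: the job done as asked, in the order asked, and still so for the second after the job is handed in, with the robot touching nothing.
It also fails if it takes over 112 s, if anything falls off the work surface, if the arm or the gripper's body presses on something with over 40 N, if the wrist force passes 120 N, or if a joint passes its speed limit or range.

## Working session

There is one attempt and no reset: what is moved stays moved. The work goes in short steps, Python scripts to look and compute and a tool call to move; the robot and the scene stay as the last step left them, time stands still between calls to the robot, and variables do not carry over. Pictures are saved under pics/ and viewed, at most 14 in all, crops included, and the job is handed in when it is done.

Besides the shell and the picture viewer there is one more tool, called after ">>>" as name(argument=value, ...), one argument or row to a line, values as JSON. arm_command: Moves the arm, as the interface text tells. Its arguments: {"type":"object","properties":{"series":{"type":"string"},"squeeze":{"type":"number"}},"required":["series"]}

```bash
ls; mkdir -p pics; python3 - <<'E'
from rig import robot
import cv2,numpy as np,pickle
s=robot.state();print({k:np.round(v,3).tolist() for k,v in s.items()})
for n in("top","side"):
    d=robot.grab_frame(n);pickle.dump(d,open(f"{n}0.pkl","wb"))
    cv2.imwrite(f"pics/{n}0.png",d["frame"][:,:,::-1])
    print(n,{k:v for k,v in d.items() if k!="frame"})
E
```

```text
pics
{'time_s': 0.0, 'q': [-1.401, 0.522, -0.036, 1.6, 0.021, 1.021, -0.113], 'joint_velocities': [-0.0, 0.001, 0.001, -0.001, 0.0, -0.0, 0.0], 'effort': [-0.001, -92.709, 1.98, -36.994, 0.018, 0.008, -0.0], 'tool_pos': [0.148, 0.607, 0.242], 'ee_rot': [-0.376, -3.119, 0.002], 'contact_force': [0.171, -0.341, 0.298], 'wrist_torque': [0.028, 0.004, -0.025], 'grip_force': 0.0, 'opening': 0.085}
top {'vfov': 42.329736691273844, 'cx': 271.91740211635386, 'cy': 200.13066651978207, 'cam_to_world': array([[ 0.01458336,  0.98353304, -0.18013908,  0.37239649],
       [-0.99989039,  0.01388425, -0.00514127,  0.01059931],
       [-0.00255551,  0.18019431,  0.98362771,  0.94620298],
       [ 0.        ,  0.        ,  0.        ,  1.        ]])}
side {'vfov': 50.73846320789147, 'cx': 275.4837378231486, 'cy': 213.61255860284678, 'cam_to_world': array([[-0.93124105,  0.17949907, -0.31712803,  0.2653091 ],
       [-0.36438098, -0.44895159,  0.81588539,  0.63592786],
       [ 0.00407554,  0.87534139,  0.4834882 ,  0.43967291],
       [ 0.        ,  0.        ,  0.        ,  1.        ]])}
```

View pics/top0.png

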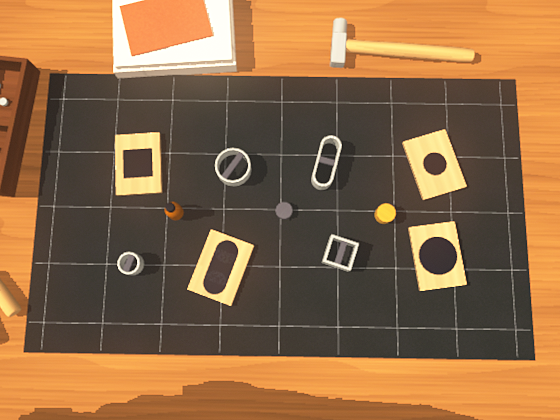

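View pics/side0.png

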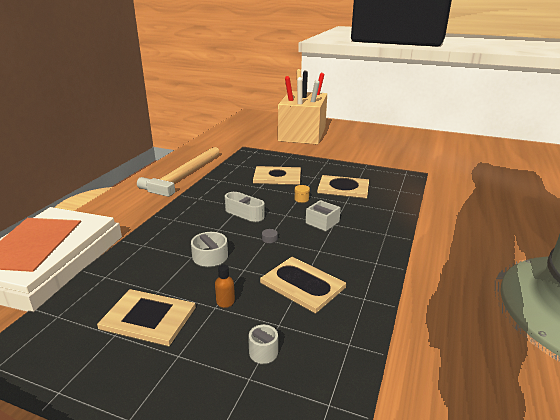

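The top view shows +x up and +y left. Boards (columns, rows): square (138,163), small (435,164), oblong (221,267), large (437,256). Dies: large (233,167), oblong (327,162), small (130,263), square (341,253). The bottle is at (174,211), the disc at (284,211) and the wax pot at (385,213). The side view agrees with this layout. Next I measure, and check for lens distortion using the mat edge.

```bash
cat > h.py <<'E'
import cv2,numpy as np
def cast(d,px,z):
    px=np.atleast_2d(np.asarray(px,float));H=d["frame"].shape[0]
    f=H/2/np.tan(np.radians(d["vfov"]/2));T=d["cam_to_world"]
    r=np.c_[(px[:,0]-d["cx"])/f,-(px[:,1]-d["cy"])/f,-np.ones(len(px))]@T[:3,:3].T
    return (T[:3,3]+r*((z-T[2,3])/r[:,2])[:,None])[:,:2]
def proj(d,p):
    H=d["frame"].shape[0];f=H/2/np.tan(np.radians(d["vfov"]/2));T=d["cam_to_world"]
    c=(np.asarray(p,float)-T[:3,3])@T[:3,:3]
    return np.array([d["cx"]+f*c[0]/-c[2],d["cy"]-f*c[1]/-c[2]])
def blob(d,mask,seed,r,z,hull=True):
    """largest blob of mask within r px of seed, x4 upsampled; world centroid, minAreaRect on plane z"""
    x0,y0=int(seed[0]-r),int(seed[1]-r)
    m=mask[max(y0,0):y0+2*r,max(x0,0):x0+2*r].astype(np.float32)
    m=(cv2.resize(m,None,fx=4,fy=4,interpolation=cv2.INTER_CUBIC)>.5).astype(np.uint8)
    cs,_=cv2.findContours(m,cv2.RETR_EXTERNAL,cv2.CHAIN_APPROX_NONE)
    c=max(cs,key=cv2.contourArea)
    if hull:c=cv2.convexHull(c)
    p=(c[:,0,:]+.5)/4-.5+[max(x0,0),max(y0,0)]
    w=(cast(d,p,z)*1e4).astype(np.float32)
    M=cv2.moments(w.reshape(-1,1,2));cen=np.array([M["m10"],M["m01"]])/M["m00"]/1e4
    (rc,wh,a)=cv2.minAreaRect(w)
    if wh[0]<wh[1]: a+=90;wh=wh[::-1]
    return cen.round(4),(np.array(rc)/1e4).round(4),(np.array(wh)/10).round(1),round((a+90)%180-90,1)
def masks(d):
    hsv=cv2.cvtColor(d["frame"],cv2.COLOR_RGB2HSV);h,s,v=cv2.split(hsv)
    return dict(steel=((v>95)&(s<60)),wood=((h>12)&(h<30)&(s>60)&(v>150)),dark=(v<75),hsv=hsv)
E
python3 - <<'E'
import pickle
from h import *
d=pickle.load(open("top0.pkl","rb"));m=masks(d)
for n,s in dict(large_die=(233,167),small_die=(130,263),square_die=(341,253),oblong_die=(327,162)).items():
    print(n,*blob(d,m["steel"],s,36,.019))
for n,s in dict(large_b=(437,256),small_b=(435,164),square_b=(138,163),oblong_b=(221,267)).items():
    print(n,"board",*blob(d,m["wood"],s,45,.013)); print("   inlay",*blob(d,~m["wood"],s,27 if n!="oblong_b" else 29,.013,False)); 
hsv=m["hsv"]
print("wax",blob(d,(hsv[:,:,1]>150)&(hsv[:,:,2]>120),(385,213),20,.017))
print("dye",blob(d,(hsv[:,:,1]>120),(174,211),16,.03))
print("disc predicted",proj(d,[.525,0,.017]))
# side-view cross-check of inlays/dies
d2=pickle.load(open("side0.pkl","rb"))
for n,p in dict(square_b=(148,315),large_b=(344,185),small_b=(277,173),oblong_b=(303,281)).items():print(n,cast(d2,p,.013).round(3))
# mat edges straightness
g=d["frame"].max(2)
for rng,name in(((90,500),"bottom"),):
    pts=[]
    for x in range(60,510,30):
        col=g[330:380,x].astype(int);pts.append(330+np.argmax(np.diff(col)))
    print(name,pts)
pts=[65+np.argmin(np.diff(g[65:95,x].astype(int))) for x in range(250,510,20)];print("top",pts)
E
```

```text
large_die [0.605  0.0979] [0.6024 0.0983] [101.3  87.3] 39.4
small_die [0.43   0.2799] [0.4266 0.2915] [95.6 93.5] 48.7
square_die [ 0.4497 -0.0925] [ 0.4532 -0.0981] [105.4  69.2] -32.9
oblong_die [ 0.6186 -0.0685] [ 0.6168 -0.0803] [99.9 85.9] -56.6
large_b board [ 0.4513 -0.2688] [ 0.4513 -0.2688] [112.2  84.1] 8.3
   inlay [ 0.4515 -0.2702] [ 0.4518 -0.2701] [65.2 62.9] -89.2
small_b board [ 0.6132 -0.2697] [ 0.6132 -0.2697] [112.7  85. ] 17.7
   inlay [ 0.6136 -0.2713] [ 0.6134 -0.2713] [40.1 38.5] -2.0
square_b board [0.6072 0.2549] [0.6071 0.255 ] [112.9  83. ] 4.6
   inlay [0.6076 0.255 ] [0.6076 0.255 ] [52.7 51.7] 5.6
oblong_b board [0.4264 0.1019] [0.4264 0.1018] [112.5  82.4] -19.7
   inlay [0.4265 0.1019] [0.4263 0.1021] [95.1 39.3] -19.5
wax (array([ 0.5226, -0.1804]), array([ 0.523 , -0.1803]), array([40. , 34.6]), -64.4)
dye (array([0.5194, 0.1828]), array([0.5189, 0.1823]), array([33.2, 29.1]), 51.8)
disc predicted [280.67379108 210.2095752 ]
square_b [[0.604 0.257]]
large_b [[ 0.45  -0.266]]
small_b [[ 0.615 -0.272]]
oblong_b [[0.426 0.103]]
bottom [np.int64(352), np.int64(352), np.int64(353), np.int64(353), np.int64(354), np.int64(354), np.int64(355), np.int64(355), np.int64(356), np.int64(356), np.int64(357), np.int64(357), np.int64(358), np.int64(358), np.int64(358)]
top [np.int64(75), np.int64(75), np.int64(76), np.int64(76), np.int64(76), np.int64(76), np.int64(77), np.int64(77), np.int64(77), np.int64(77), np.int64(78), np.int64(78), np.int64(78)]
```

```bash
python3 - <<'E'
import pickle
from h import *
d=pickle.load(open("top0.pkl","rb"));f=d["frame"]
cr=[cv2.resize(f[y-28:y+28,x-28:x+28],(392,296),interpolation=cv2.INTER_NEAREST) if 0 else cv2.resize(f[y-28:y+28,x-28:x+28],None,fx=5,fy=5,interpolation=cv2.INTER_NEAREST) for x,y in((233,167),(130,263),(341,253),(327,162))]
cv2.imwrite("pics/crops.png",np.vstack([np.hstack(cr[:2]),np.hstack(cr[2:])])[:,:,::-1])
m=masks(d)
for t in(120,140,160,180):
  k=(f.min(2)>t)
  for n,s in dict(large_die=(233,167),small_die=(130,263),square_die=(341,253),oblong_die=(327,162)).items():
    print(t,n,*blob(d,k,s,30,.019))
E
```

```text
120 large_die [0.6033 0.0863] [0.6044 0.0862] [64.6 63.7] 28.0
120 small_die [0.4301 0.2584] [0.43   0.2589] [39.3 38.6] -89.2
120 square_die [ 0.4532 -0.1022] [ 0.4527 -0.1022] [54.4 52.7] -18.5
120 oblong_die [ 0.6132 -0.0782] [ 0.6129 -0.077 ] [101.5  44.4] -13.2
140 large_die [0.6042 0.0863] [0.6043 0.0858] [63. 63.] 1.2
140 small_die [0.4305 0.2587] [0.4308 0.259 ] [39.4 37.6] 47.2
140 square_die [ 0.4535 -0.1026] [ 0.4535 -0.1026] [52.  51.8] 72.0
140 oblong_die [ 0.6137 -0.0792] [ 0.613  -0.0792] [100.3  39.2] -14.4
160 large_die [0.6043 0.0864] [0.6042 0.0866] [63.  61.2] 1.3
160 small_die [0.4305 0.2588] [0.4304 0.2585] [38.2 37.6] 47.2
160 square_die [ 0.4536 -0.1029] [ 0.4538 -0.1028] [51.5 50.3] 72.4
160 oblong_die [ 0.6144 -0.0795] [ 0.6147 -0.0795] [95.8 38.4] -14.5
180 large_die [0.6042 0.0865] [0.6042 0.0866] [62.9 61.2] 1.3
180 small_die [0.4304 0.2588] [0.4308 0.2589] [38.7 36.9] -89.2
180 square_die [ 0.4539 -0.1027] [ 0.454  -0.1027] [50.1 49.8] 72.2
180 oblong_die [ 0.6148 -0.0796] [ 0.6149 -0.0795] [94.6 37.5] -14.5
```

View pics/crops.png

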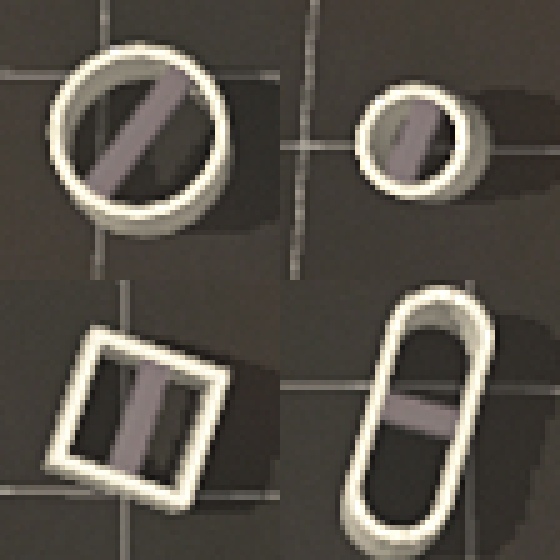

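The bright top rims stand out cleanly from the greyer walls, so I cast the rims onto z = 0.035 with threshold ~190.

```bash
cat >> h.py <<'E'
def rim(d,seed,z,r=30,t=195): return blob(d,d["frame"].min(2)>t,seed,r,z)
E
python3 - <<'E'
import pickle
from h import *
d=pickle.load(open("top0.pkl","rb"))
for t in(195,210):
  for n,s in dict(large_die=(233,167),small_die=(130,263),square_die=(341,253),oblong_die=(327,162)).items():
    print(t,n,*rim(d,s,.035,t=t))
print(cast(d,(284,211),.017))
d=pickle.load(open("side0.pkl","rb"))
for n,s in dict(large_die=(210,240),small_die=(263,332),square_die=(323,208),oblong_die=(243,200)).items():
    print("side",n,*rim(d,s,.035,t=170))
E
```

```text
195 large_die [0.6001 0.0852] [0.6001 0.0852] [61.2 60.4] 45.2
195 small_die [0.4295 0.2549] [0.4298 0.2553] [36.6 36.2] -89.2
195 square_die [ 0.4523 -0.1006] [ 0.4523 -0.1006] [49.2 48.4] 72.2
195 oblong_die [ 0.6105 -0.078 ] [ 0.6105 -0.0781] [91.6 36.3] -14.6
210 large_die [0.6001 0.0851] [0.6003 0.0853] [60.6 58.7] -43.2
210 small_die [0.4293 0.2546] [0.429  0.2546] [35.2 34.6] -89.2
210 square_die [ 0.4524 -0.1008] [ 0.4525 -0.1009] [48.3 48.1] -18.4
210 oblong_die [ 0.6108 -0.0781] [ 0.6107 -0.0782] [91.1 35.9] -14.1
[[ 0.52369221 -0.005787  ]]
side large_die [0.6017 0.084 ] [0.6017 0.0839] [60.7 59.3] 21.7
side small_die [0.4303 0.2536] [0.4301 0.2537] [36.5 36.3] 21.6
side square_die [ 0.4376 -0.0997] [ 0.437  -0.0984] [50.1 15.4] 77.2
side oblong_die [ 0.6228 -0.0666] [ 0.6227 -0.0667] [33.   6.3] -13.8
```

```bash
cat > plan.py <<'E'
import sys,numpy as np
from scipy.spatial.transform import Rotation as R
from rig import robot
def plan(wps,start=None):
    """wps: (x,y,z,psi_deg of tool y); prints per call the shift (x100mm, tool axes) and turn (x45deg)"""
    s=robot.state()
    M=R.from_rotvec(s["ee_rot"]).as_matrix();p=np.array(s["tool_pos"]);psi=np.degrees(np.arctan2(M[1,1],M[0,1]))
    print("now",p.round(4),"psi",psi.round(2),"tilt",np.degrees(np.arccos(-M[2,2])).round(2),"open",round(s["opening"],4),"t",s["time_s"])
    for w in wps:
        t=np.array(w[:3],float);print("->",w)
        while True:
            a=np.radians(psi);y=np.array([np.cos(a),np.sin(a),0]);x=np.array([np.sin(a)*-1,np.cos(a),0]);z=np.array([0,0,-1.])
            x=np.cross(y,z)
            B=np.c_[x,y,z];d=B.T@(t-p)*10;dt=(psi-((w[3]-psi+90)%180-90+psi))/45
            k=max(1,np.ceil(np.abs(d).max()-1e-6),np.ceil(abs(dt)/.75-1e-6))
            c=(d/k).round(3);u=round(dt/k,3);print("  ",c,u)
            p=p+B@c/10;psi-=45*u
            if k==1:break
if __name__=="__main__":
    plan(eval(sys.argv[1]))
E
python3 plan.py "[(.430,.2543,.12,76),(.430,.2543,.017,76),(.430,.2543,.12,76),(.6136,-.2713,.12,76),(.6136,-.2713,.0275,76)]"
```

```text
now [0.1484 0.6068 0.2418] psi 76.26 tilt 0.06 open 0.0854 t 0.1
-> (0.43, 0.2543, 0.12, 76)
   [-0.893 -0.689  0.304] 0.001
   [-0.894 -0.688  0.305] 0.002
   [-0.895 -0.687  0.304] 0.001
   [-0.895 -0.686  0.305] 0.002
-> (0.43, 0.2543, 0.017, 76)
   [ 0.    -0.     0.515] -0.0
   [ 0.    -0.     0.515] -0.0
-> (0.43, 0.2543, 0.12, 76)
   [ 0.    -0.    -0.515] -0.0
   [ 0.    -0.    -0.515] -0.0
-> (0.6136, -0.2713, 0.12, 76)
   [-0.611 -0.931 -0.   ] -0.0
   [-0.611 -0.931 -0.   ] -0.0
   [-0.61  -0.931 -0.   ] -0.0
   [-0.611 -0.931 -0.   ] -0.0
   [-0.61  -0.931 -0.   ] -0.0
-> (0.6136, -0.2713, 0.0275, 76)
   [-0.    -0.     0.925] -0.0
```

>>> arm_command(
  series="1 -0.22 -0.17 0.076 0; 1 -0.45 -0.34 0.15 0; 1 -0.67 -0.52 0.23 0; 1 -0.893 -0.689 0.304 0",
  squeeze=40,
)

```text
time_s: 0.5
tool_pos: [0.2193, 0.5178, 0.2113]
ee_rot: [-0.376, -3.119, 0.001]
contact_force: [0.1, 0.3, -0.9]
opening: 0.0853
grip_force: 0.0
```

>>> arm_command(
  series="1 -0.22 -0.17 0.076 0; 1 -0.45 -0.34 0.15 0; 1 -0.67 -0.52 0.23 0; 1 -0.894 -0.688 0.304 0",
)

```text
time_s: 0.9
tool_pos: [0.2898, 0.4297, 0.181]
ee_rot: [-0.376, -3.119, 0.001]
contact_force: [0.5, 0.2, -0.2]
opening: 0.0855
grip_force: 0.0
```

>>> arm_command(
  series="1 -0.22 -0.17 0.076 0; 1 -0.45 -0.34 0.15 0; 1 -0.67 -0.52 0.23 0; 1 -0.894 -0.688 0.304 0",
)

```text
time_s: 1.3
tool_pos: [0.3603, 0.3417, 0.1506]
ee_rot: [-0.376, -3.119, 0.001]
contact_force: [-0.5, 0.4, 0.2]
opening: 0.0855
grip_force: 0.0
```

>>> arm_command(
  series="1 -0.22 -0.17 0.076 0; 1 -0.45 -0.34 0.15 0; 1 -0.67 -0.52 0.23 0; 1 -0.895 -0.687 0.304 0; 1 -0.895 -0.687 0.304 0; 1 -0.895 -0.687 0.304 0",
)

```text
time_s: 1.9
tool_pos: [0.4304, 0.2545, 0.1205]
ee_rot: [-0.378, -3.118, 0.001]
contact_force: [-0.2, 0.8, 0.1]
opening: 0.086
grip_force: 0.0
```

>>> arm_command(
  series="1 0 0 0.25 0; 1 0 0 0.5 0; 1 0 0 0.7 0; 1 0 0 0.8 0",
)

```text
time_s: 2.3
tool_pos: [0.4293, 0.2556, 0.0395]
ee_rot: [-0.373, -3.118, 0.001]
contact_force: [0.4, 0.4, 0.5]
opening: 0.0856
grip_force: 0.0
```

>>> arm_command(
  series="1 0 0 0.12 0; 1 0 0 0.235 0; 1 0 0 0.235 0; 0.35 0 0 0.235 0; 0.2 0 0 0.235 0; 0 0 0 0.235 0; 0 0 0 0.235 0; 0 0 0 0.235 0",
)

```text
time_s: 3.1
tool_pos: [0.4308, 0.255, 0.0179]
ee_rot: [0.376, 3.118, 0.001]
contact_force: [-0.5, -1.0, 10.0]
opening: 0.0362
grip_force: 39.0
```

>>> arm_command(
  series="0 0 0 0 0; 0 0 0 0 0; 0 0 0 0 0; 0 0 0 0 0",
)

```text
time_s: 3.5
tool_pos: [0.4308, 0.255, 0.0179]
ee_rot: [0.376, 3.118, 0.001]
contact_force: [-1.0, -0.7, 9.6]
opening: 0.0361
grip_force: 39.0
```

>>> arm_command(
  series="0 0 0 -0.1 0; 0 0 0 -0.25 0; 0 0 0 -0.5 0; 0 0 0 -0.75 0; 0 0 0 -0.95 0; 0 0 0 -1 0; 0 0 0 -1 0",
)

```text
time_s: 4.2
tool_pos: [0.4308, 0.2551, 0.1181]
ee_rot: [0.376, 3.118, 0.002]
contact_force: [-0.2, -0.1, -1.4]
opening: 0.0363
grip_force: 40.3
```

```bash
cat > look.py <<'E'
import sys,pickle,cv2
from rig import robot
n,tag=sys.argv[1:3];d=robot.grab_frame(n);pickle.dump(d,open(f"{n}{tag}.pkl","wb"));f=d["frame"]
if len(sys.argv)>3:
    x,y,r=map(int,sys.argv[3:]);f=cv2.resize(f[max(0,y-r):y+r,max(0,x-r):x+r],None,fx=4,fy=4,interpolation=cv2.INTER_CUBIC)
cv2.imwrite(f"pics/{n}{tag}.png",f[:,:,::-1])
E
python3 look.py side 1 255 290 70;python3 plan.py "[(.6136,-.2713,.117,76),(.6136,-.2713,.028,76)]"
```

```text
now [0.4304 0.2548 0.1172] psi 76.26 tilt 0.02 open 0.036 t 4.25
-> (0.6136, -0.2713, 0.117, 76)
   [-0.606 -0.935  0.   ] 0.001
   [-0.607 -0.935  0.001] 0.001
   [-0.607 -0.934  0.   ] 0.001
   [-0.608 -0.934  0.001] 0.001
   [-0.609 -0.933  0.   ] 0.002
-> (0.6136, -0.2713, 0.028, 76)
   [0.   0.   0.89] -0.0
```

View pics/side1.png

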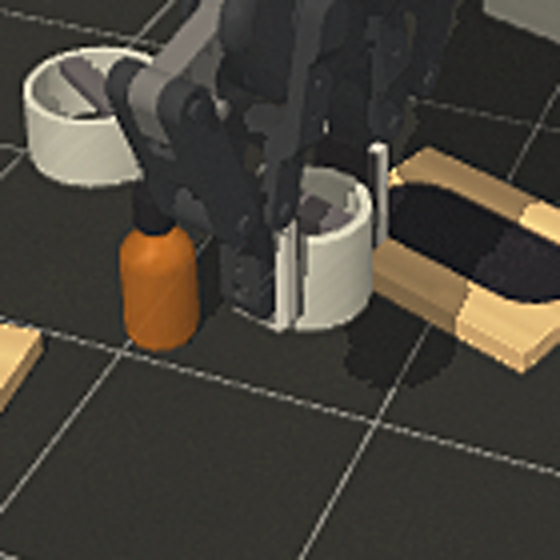

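The small die is held upright at (300,250) in the crop. The bottle at (160,285) is untouched and clear of the finger.

>>> arm_command(
  series="0 -0.1 -0.15 0 0; 0 -0.3 -0.45 0 0; 0 -0.45 -0.7 0 0; 0 -0.607 -0.933 0 0",
)

```text
time_s: 4.65
tool_pos: [0.4669, 0.1483, 0.1161]
ee_rot: [-0.376, -3.117, 0.002]
contact_force: [-0.2, 0.3, -0.3]
opening: 0.0362
grip_force: 40.3
```

>>> arm_command(
  series="0 -0.15 -0.23 0 0; 0 -0.3 -0.45 0 0; 0 -0.45 -0.7 0 0; 0 -0.607 -0.933 0 0",
)

```text
time_s: 5.05
tool_pos: [0.5037, 0.0434, 0.1161]
ee_rot: [-0.376, -3.117, 0.001]
contact_force: [-0.5, 0.0, -0.1]
opening: 0.0363
grip_force: 40.3
```

>>> arm_command(
  series="0 -0.15 -0.23 0 0; 0 -0.3 -0.45 0 0; 0 -0.45 -0.7 0 0; 0 -0.607 -0.933 0 0",
)

```text
time_s: 5.45
tool_pos: [0.5404, -0.0615, 0.116]
ee_rot: [-0.376, -3.117, 0.0]
contact_force: [0.7, -0.2, -1.0]
opening: 0.0363
grip_force: 40.3
```

>>> arm_command(
  series="0 -0.15 -0.23 0 0; 0 -0.3 -0.45 0 0; 0 -0.45 -0.7 0 0; 0 -0.607 -0.933 0 0",
)

```text
time_s: 5.85
tool_pos: [0.5772, -0.1665, 0.1158]
ee_rot: [-0.376, -3.117, -0.0]
contact_force: [1.1, -0.3, -0.8]
opening: 0.0364
grip_force: 40.3
```

>>> arm_command(
  series="0 -0.15 -0.23 0 0; 0 -0.3 -0.45 0 0; 0 -0.45 -0.7 0 0; 0 -0.55 -0.85 0 0; 0 -0.607 -0.933 0 0; 0 -0.607 -0.933 0 0; 0 -0.607 -0.933 0 0",
)

```text
time_s: 6.55
tool_pos: [0.6142, -0.2692, 0.1165]
ee_rot: [-0.375, -3.118, -0.001]
contact_force: [-0.1, 0.7, -1.5]
opening: 0.0362
grip_force: 40.3
```

```bash
python3 plan.py "[(.6136,-.2713,.0275,76)]"; python3 look.py top 1 435 164 70
```

```text
now [ 0.6142 -0.2692  0.1165] psi 76.3 tilt 0.08 open 0.0362 t 6.55
-> (0.6136, -0.2713, 0.0275, 76)
   [ 0.001 -0.022  0.89 ] 0.007
```

View pics/top1.png

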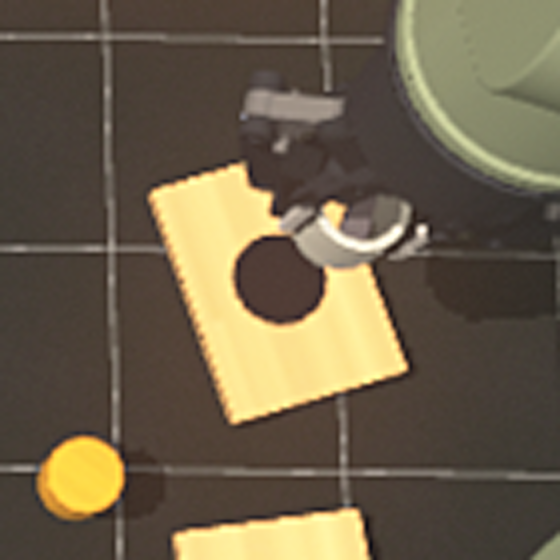

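The die is over the board and the arm hides it from above, with the die's rim at (350,230) in the crop and the disc at (280,280). That offset fits the parallax from its height. I lower it and release.

>>> arm_command(
  series="0 0 -0.005 0.25 0; 0 0 -0.005 0.5 0; 0 0 -0.005 0.7 0; 0 0 -0.005 0.8 0; 0 0 -0.005 0.85 0; 0 0 -0.005 0.88 0; 0 0 -0.005 0.895 0; 0 0 -0.005 0.895 0",
)

```text
time_s: 7.4
tool_pos: [0.6146, -0.271, 0.0283]
ee_rot: [0.376, 3.118, -0.0]
contact_force: [0.5, 0.6, -1.2]
opening: 0.0361
grip_force: 40.3
```

>>> arm_command(
  series="0.45 0 0 0 0; 0.5 0 0 0 0; 0.6 0 0 0 0; 0.8 0 0 0 0; 1 0 0 0 0; 1 0 0 0 0",
)

```text
time_s: 8.0
tool_pos: [0.6143, -0.2709, 0.0277]
ee_rot: [-0.376, -3.119, 0.0]
contact_force: [-0.6, 0.8, 0.3]
opening: 0.0857
grip_force: 0.0
```

>>> arm_command(
  series="1 0 0 -0.1 0; 1 0 0 -0.3 0; 1 0 0 -0.6 0; 1 0 0 -0.8 0; 1 0 0 -0.9 0; 1 0 0 -0.9 0",
)

```text
time_s: 8.6
tool_pos: [0.6149, -0.2712, 0.1193]
ee_rot: [0.376, 3.117, -0.001]
contact_force: [0.6, 0.1, -0.8]
opening: 0.0854
grip_force: 0.0
```

```bash
python3 plan.py "[(.6106,-.078,.1175,75.5),(.6106,-.078,.017,75.5)]"
```

```text
now [ 0.6149 -0.2712  0.1193] psi 76.26 tilt 0.13 open 0.0854 t 8.6
-> (0.6106, -0.078, 0.1175, 75.5)
   [0.251 0.933 0.009] 0.008
   [0.256 0.931 0.009] 0.009
-> (0.6106, -0.078, 0.017, 75.5)
   [0.    0.    0.502] -0.0
   [0.    0.    0.503] -0.0
```

>>> arm_command(
  series="1 0.06 0.23 0 0; 1 0.12 0.46 0 0; 1 0.19 0.7 0 0; 1 0.251 0.933 0 0.008",
)

```text
time_s: 9.0
tool_pos: [0.6114, -0.1731, 0.1164]
ee_rot: [-0.385, -3.116, -0.0]
contact_force: [-0.0, -0.1, 0.0]
opening: 0.0857
grip_force: 0.0
```

>>> arm_command(
  series="1 0.06 0.23 0 0; 1 0.12 0.46 0 0; 1 0.19 0.7 0 0; 1 0.254 0.932 0 0.009; 1 0.254 0.932 0 0.009; 1 0.254 0.932 0 0.009",
)

```text
time_s: 9.6
tool_pos: [0.6098, -0.0774, 0.1168]
ee_rot: [-0.395, -3.115, 0.0]
contact_force: [0.8, -0.5, 0.2]
opening: 0.0854
grip_force: 0.0
```

```bash
python3 plan.py "[(.6106,-.078,.017,75.5)]"; python3 look.py top 2; python3 -c "
import pickle
from h import *
d=pickle.load(open('top2.pkl','rb'))
for t in (195,210): print(rim(d,(435,160),.045,r=26,t=t))"
```

```text
now [ 0.6098 -0.0774  0.1168] psi 75.56 tilt 0.08 open 0.0854 t 9.6
-> (0.6106, -0.078, 0.017, 75.5)
   [-0.01  -0.004  0.998] 0.001Traceback (most recent call last):
  File "<string>", line 5, in <module>
    for t in (195,210): print(rim(d,(435,160),.045,r=26,t=t))
                              ~~~^^^^^^^^^^^^^^^^^^^^^^^^^^^
  File "h.py", line 28, in rim
    def rim(d,seed,z,r=30,t=195): return blob(d,d["frame"].min(2)>t,seed,r,z)
                                         ~~~~^^^^^^^^^^^^^^^^^^^^^^^^^^^^^^^^
  File "h.py", line 17, in blob
    c=max(cs,key=cv2.contourArea)
ValueError: max() iterable argument is empty
```

View pics/top2.png

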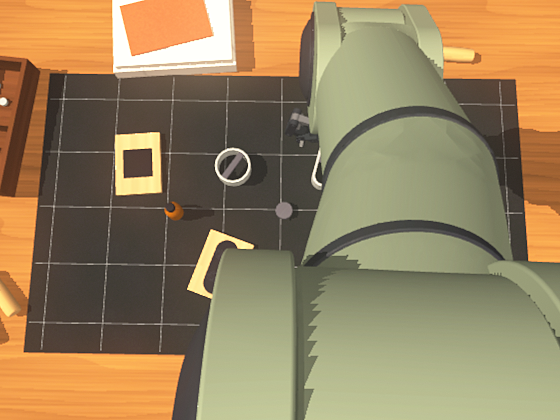

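From above, the arm hides the small die and its board. The large die at (233,167) is unchanged. I carry on with the oblong and check the small die later, when the arm is on the +y side.

>>> arm_command(
  series="1 0 0 0.25 0; 1 0 0 0.5 0; 1 0 0 0.75 0; 1 0 0 0.9 0; 1 0 0 0.99 0; 1 0 0 0.99 0; 1 0 0 0.99 0",
)

```text
time_s: 10.35
tool_pos: [0.6106, -0.078, 0.0194]
ee_rot: [0.397, 3.116, -0.0]
contact_force: [-0.1, 0.6, 0.2]
opening: 0.0855
grip_force: 0.0
```

>>> arm_command(
  series="0.4 0 0 0 0; 0.3 0 0 0 0; 0.2 0 0 0 0; 0 0 0 0 0; 0 0 0 0 0; 0 0 0 0 0; 0 0 0 0 0; 0 0 0 0 0",
  squeeze=50,
)

```text
time_s: 11.15
tool_pos: [0.6104, -0.0778, 0.0193]
ee_rot: [0.397, 3.116, -0.0]
contact_force: [-3.0, 0.6, 8.2]
opening: 0.0353
grip_force: 50.4
```

>>> arm_command(
  series="0 0 0 -0.1 0; 0 0 0 -0.25 0; 0 0 0 -0.5 0; 0 0 0 -0.75 0; 0 0 0 -0.95 0; 0 0 0 -1 0; 0 0 0 -1 0",
)

```text
time_s: 11.85
tool_pos: [0.6105, -0.0777, 0.1198]
ee_rot: [0.396, 3.115, 0.0]
contact_force: [-0.6, -0.6, -2.9]
opening: 0.0353
grip_force: 50.5
```

```bash
python3 plan.py "[(.4264,.102,.1185,70.4),(.4264,.102,.029,70.4)]"; python3 look.py side 2 250 180 70
```

```text
now [ 0.6105 -0.0777  0.1198] psi 75.49 tilt 0.1 open 0.0353 t 11.85
-> (0.4264, 0.102, 0.1185, 70.4)
   [0.744 0.426 0.004] 0.038
   [0.757 0.404 0.004] 0.038
   [0.768 0.381 0.005] 0.037
-> (0.4264, 0.102, 0.029, 70.4)
   [0.    0.    0.895] 0.0
```

View pics/side2.png

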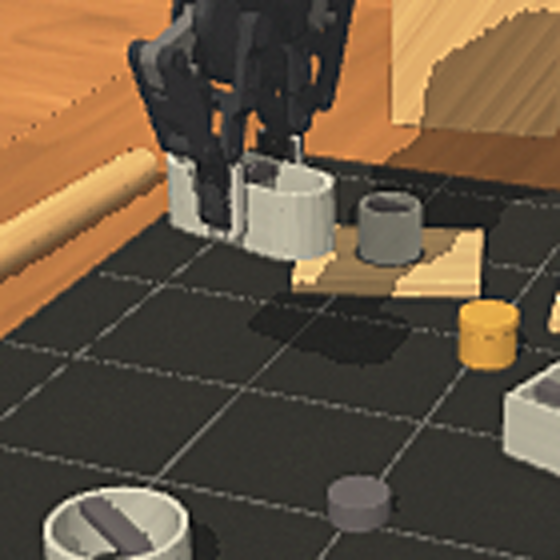

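The oblong is held level at (250,200) in the crop, and the small die stands upright on its board at (390,230).

>>> arm_command(
  series="0 0.1 0.06 0 0; 0 0.3 0.16 0 0.01; 0 0.5 0.28 0 0.02; 0 0.744 0.426 0 0.038",
)

```text
time_s: 12.3
tool_pos: [0.5472, -0.0172, 0.1177]
ee_rot: [-0.444, -3.108, 0.001]
contact_force: [1.3, 0.2, -2.7]
opening: 0.0353
grip_force: 50.5
```

>>> arm_command(
  series="0 0.19 0.1 0 0.01; 0 0.38 0.2 0 0.02; 0 0.57 0.3 0 0.03; 0 0.757 0.404 0 0.038",
)

```text
time_s: 12.7
tool_pos: [0.4856, 0.043, 0.1179]
ee_rot: [-0.489, -3.102, 0.001]
contact_force: [0.8, -0.0, -2.2]
opening: 0.0349
grip_force: 50.5
```

>>> arm_command(
  series="0 0.19 0.1 0 0.01; 0 0.38 0.2 0 0.02; 0 0.57 0.3 0 0.03; 0 0.7 0.35 0 0.035; 0 0.768 0.381 0 0.037; 0 0.768 0.381 0 0.037; 0 0.768 0.381 0 0.037",
)

```text
time_s: 13.4
tool_pos: [0.4265, 0.1016, 0.1187]
ee_rot: [0.535, 3.095, -0.0]
contact_force: [0.2, 0.1, -2.4]
opening: 0.0353
grip_force: 50.5
```

```bash
python3 plan.py "[(.4264,.102,.029,70.4)]"; python3 look.py side 3; python3 -c "
import pickle
from h import *
d=pickle.load(open('side3.pkl','rb'));print(proj(d,[.4264,.102,.104]),proj(d,[.6136,-.2713,.045]))"
```

```text
now [0.4265 0.1016 0.1187] psi 70.4 tilt 0.02 open 0.0353 t 13.4
-> (0.4264, 0.102, 0.029, 70.4)
   [0.002 0.003 0.897] -0.0
[304.94286077 230.81211286] [277.45059062 160.73583854]
```

>>> arm_command(
  series="0 0 0 0.25 0; 0 0 0 0.5 0; 0 0 0 0.7 0; 0 0 0 0.8 0; 0 0 0 0.85 0; 0 0 0 0.88 0; 0 0 0 0.895 0; 0 0 0 0.895 0",
)

```text
time_s: 14.25
tool_pos: [0.4264, 0.102, 0.0296]
ee_rot: [0.534, 3.095, 0.001]
contact_force: [-1.3, -0.7, -2.5]
opening: 0.0354
grip_force: 50.4
```

>>> arm_command(
  series="0.45 0 0 0 0; 0.5 0 0 0 0; 0.6 0 0 0 0; 0.8 0 0 0 0; 1 0 0 0 0; 1 0 0 0 0",
)

```text
time_s: 14.85
tool_pos: [0.4261, 0.102, 0.0292]
ee_rot: [0.534, 3.096, -0.0]
contact_force: [0.1, 0.1, 0.2]
opening: 0.0854
grip_force: 0.0
```

>>> arm_command(
  series="1 0 0 -0.1 0; 1 0 0 -0.3 0; 1 0 0 -0.6 0; 1 0 0 -0.8 0; 1 0 0 -0.9 0; 1 0 0 -0.9 0",
)

```text
time_s: 15.45
tool_pos: [0.4266, 0.1021, 0.1204]
ee_rot: [0.534, 3.094, 0.002]
contact_force: [0.3, -0.5, -0.4]
opening: 0.0855
grip_force: 0.0
```

```bash
python3 plan.py "[(.601,.0848,.1185,76),(.601,.0848,.0135,76)]"
```

```text
now [0.4266 0.1021 0.1204] psi 70.41 tilt 0.13 open 0.0855 t 15.45
-> (0.601, 0.0848, 0.1185, 76)
   [-0.85   0.211  0.009] -0.062
   [-0.86   0.169  0.01 ] -0.062
-> (0.601, 0.0848, 0.0135, 76)
   [ 0.    -0.     0.525] -0.0
   [ 0.    -0.     0.525] -0.0
```

>>> arm_command(
  series="1 -0.21 0.05 0 -0.01; 1 -0.42 0.1 0 -0.03; 1 -0.63 0.15 0 -0.05; 1 -0.85 0.211 0 -0.062",
)

```text
time_s: 15.85
tool_pos: [0.5135, 0.0931, 0.118]
ee_rot: [-0.458, -3.106, 0.001]
contact_force: [-0.2, 0.3, -0.3]
opening: 0.0851
grip_force: 0.0
```

>>> arm_command(
  series="1 -0.21 0.04 0 -0.01; 1 -0.42 0.08 0 -0.03; 1 -0.63 0.12 0 -0.05; 1 -0.86 0.169 0 -0.062; 1 -0.86 0.169 0 -0.062; 1 -0.86 0.169 0 -0.062",
)

```text
time_s: 16.45
tool_pos: [0.5998, 0.0845, 0.1177]
ee_rot: [-0.383, -3.116, 0.001]
contact_force: [-0.6, 0.4, -0.2]
opening: 0.0852
grip_force: 0.0
```

>>> arm_command(
  series="1 0 0 0.25 0; 1 0 0 0.5 0; 1 0 0 0.75 0; 1 0 0 0.85 0; 1 0 0 0.85 0",
)

```text
time_s: 16.95
tool_pos: [0.5991, 0.0847, 0.0329]
ee_rot: [-0.382, -3.115, 0.001]
contact_force: [-0.7, -0.3, 0.8]
opening: 0.0855
grip_force: 0.0
```

```bash
python3 plan.py "[(.601,.0848,.0135,76)]"; python3 look.py side 4 210 225 70
```

```text
now [0.5991 0.0847 0.0329] psi 76.0 tilt 0.16 open 0.0855 t 16.95
-> (0.601, 0.0848, 0.0135, 76)
   [-0.018  0.006  0.194] 0.0
```

View pics/side4.png

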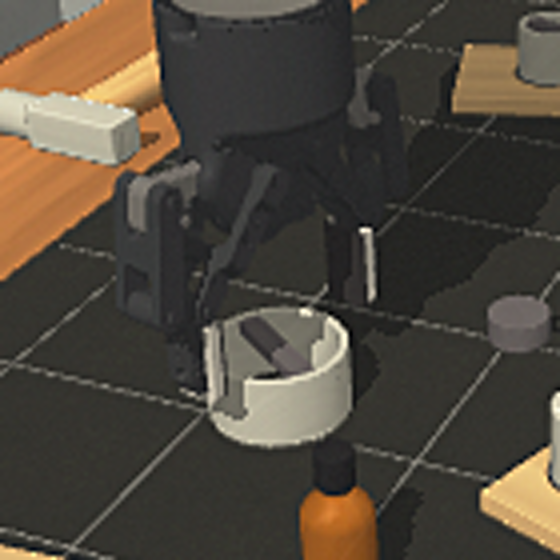

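The fingers straddle the large die, with its rim at (280,340) in the crop and clearance on both sides.

>>> arm_command(
  series="1 -0.01 0 0.1 0; 1 -0.01 0 0.195 0; 1 -0.01 0 0.195 0; 0.7 -0.01 0 0.195 0; 0.6 -0.01 0 0.195 0; 0.5 -0.01 0 0.195 0; 0 -0.01 0 0.195 0; 0 -0.01 0 0.195 0",
)

```text
time_s: 17.8
tool_pos: [0.6016, 0.0845, 0.0154]
ee_rot: [0.383, 3.118, 0.0]
contact_force: [-1.8, 0.0, 6.0]
opening: 0.0599
grip_force: 54.2
```

>>> arm_command(
  series="0 0 0 0 0; 0 0 0 0 0; 0 0 0 0 0; 0 0 0 0 0",
)

```text
time_s: 18.2
tool_pos: [0.6016, 0.0845, 0.0154]
ee_rot: [0.383, 3.118, 0.0]
contact_force: [-1.7, 0.0, 5.5]
opening: 0.0594
grip_force: 54.2
```

>>> arm_command(
  series="0 0 0 -0.1 0; 0 0 0 -0.25 0; 0 0 0 -0.5 0; 0 0 0 -0.75 0; 0 0 0 -0.95 0; 0 0 0 -1 0; 0 0 0 -1 0",
)

```text
time_s: 18.9
tool_pos: [0.6019, 0.0845, 0.116]
ee_rot: [0.383, 3.116, 0.001]
contact_force: [-0.9, -0.3, -2.6]
opening: 0.0592
grip_force: 54.5
```

```bash
python3 plan.py "[(.4515,-.270,.114,76),(.4515,-.27,.0245,76)]"; python3 look.py side 5 210 195 70; python3 -c "
import pickle
from h import *
from rig import robot
d=robot.grab_frame('top');pickle.dump(d,open('top3.pkl','wb'))
for n,s in dict(small=[.6136,-.2713,.045],oblong=[.4264,.102,.045]).items():
  s=proj(d,s)
  try: print(n,s,rim(d,s,.045,r=32),rim(d,s,.045,r=32,t=150))
  except Exception as e: print(n,e)
cv2.imwrite('pics/top3.png',d['frame'][:,:,::-1])"
```

```text
now [0.6019 0.0845 0.116 ] psi 75.99 tilt 0.11 open 0.0592 t 18.9
-> (0.4515, -0.27, 0.114, 76)
   [ 0.15  -0.951  0.005] -0.0
   [ 0.15  -0.951  0.005] -0.0
   [ 0.15  -0.951  0.005] -0.0
   [ 0.15  -0.951  0.005] -0.0
-> (0.4515, -0.27, 0.0245, 76)
   [0.    0.    0.895] -0.0
small max() iterable argument is empty
oblong max() iterable argument is empty
```

View pics/side5.png

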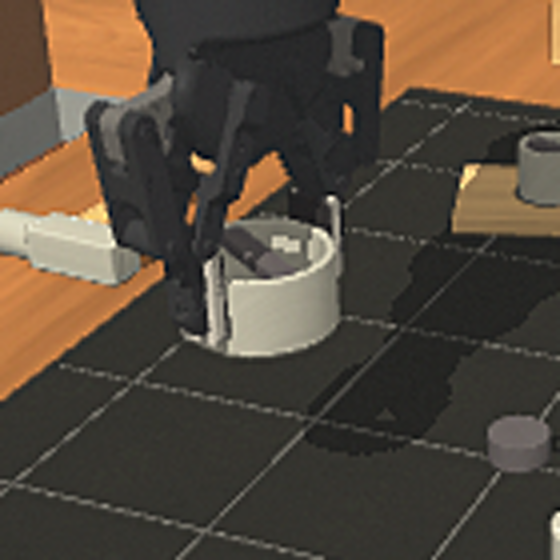

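View pics/top3.png

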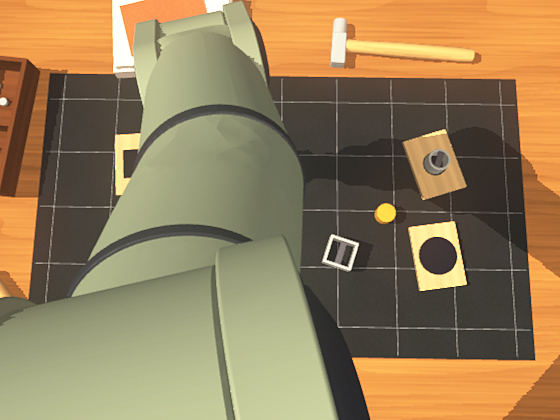

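The large die is held upright (crop (270,285)). From above, the small die stands in shadow on its board at (436,161), and the square die (341,253) and wax pot (385,213) are undisturbed.

>>> arm_command(
  series="0 0.02 -0.12 0 0; 0 0.06 -0.37 0 0; 0 0.1 -0.65 0 0; 0 0.15 -0.951 0 0",
)

```text
time_s: 19.4
tool_pos: [0.5626, -0.0057, 0.1139]
ee_rot: [-0.383, -3.117, 0.001]
contact_force: [1.6, -1.3, -1.0]
opening: 0.0599
grip_force: 54.5
```

>>> arm_command(
  series="0 0.04 -0.24 0 0; 0 0.08 -0.48 0 0; 0 0.12 -0.72 0 0; 0 0.15 -0.951 0 0",
)

```text
time_s: 19.8
tool_pos: [0.5247, -0.0945, 0.114]
ee_rot: [-0.384, -3.117, 0.001]
contact_force: [0.6, -0.2, -2.0]
opening: 0.0597
grip_force: 54.5
```

>>> arm_command(
  series="0 0.04 -0.24 0 0; 0 0.08 -0.48 0 0; 0 0.12 -0.72 0 0; 0 0.15 -0.951 0 0",
)

```text
time_s: 20.2
tool_pos: [0.487, -0.183, 0.114]
ee_rot: [-0.384, -3.116, 0.0]
contact_force: [-0.3, -0.3, -1.7]
opening: 0.0596
grip_force: 54.5
```

>>> arm_command(
  series="0 0.04 -0.24 0 0; 0 0.08 -0.48 0 0; 0 0.12 -0.72 0 0; 0 0.14 -0.88 0 0; 0 0.15 -0.951 0 0; 0 0.15 -0.951 0 0; 0 0.15 -0.951 0 0",
)

```text
time_s: 20.9
tool_pos: [0.4511, -0.2694, 0.1144]
ee_rot: [-0.382, -3.118, -0.001]
contact_force: [0.6, 0.4, -2.5]
opening: 0.0597
grip_force: 54.5
```

```bash
python3 plan.py "[(.4515,-.27,.0255,76)]"; python3 -c "
import pickle
from h import *
from rig import robot
d=robot.grab_frame('top');pickle.dump(d,open('top4.pkl','wb'))
s=proj(d,[.4264,.102,.045])
for t in (180,195,205):
  try: print(t,rim(d,s,.045,r=32,t=t))
  except Exception as e: print(e)
"
```

```text
now [ 0.4511 -0.2694  0.1144] psi 76.01 tilt 0.04 open 0.0597 t 20.9
-> (0.4515, -0.27, 0.0255, 76)
   [-0.005 -0.005  0.889] 0.0
180 (array([0.4271, 0.1023]), array([0.4274, 0.1022]), array([93.6, 38.3]), -20.0)
195 (array([0.427 , 0.1025]), array([0.4271, 0.1025]), array([93. , 37.3]), -20.0)
205 (array([0.4269, 0.1023]), array([0.4269, 0.1023]), array([92.6, 36.6]), -19.6)
```

The oblong measures within 1 mm and 0.5° of its outline. I lower the large die.

>>> arm_command(
  series="0 0 -0.004 0.25 0; 0 0 -0.004 0.5 0; 0 0 -0.004 0.7 0; 0 0 -0.004 0.8 0; 0 0 -0.004 0.85 0; 0 0 -0.004 0.88 0; 0 0 -0.004 0.893 0; 0 0 -0.004 0.893 0",
)

```text
time_s: 21.75
tool_pos: [0.4513, -0.2706, 0.0259]
ee_rot: [0.383, 3.117, -0.0]
contact_force: [-0.3, -0.4, -2.4]
opening: 0.0598
grip_force: 54.5
```

>>> arm_command(
  series="0.72 0 0 0 0; 0.75 0 0 0 0; 0.8 0 0 0 0; 0.9 0 0 0 0; 1 0 0 0 0; 1 0 0 0 0",
)

```text
time_s: 22.35
tool_pos: [0.451, -0.2705, 0.0254]
ee_rot: [0.383, 3.118, -0.0]
contact_force: [-0.2, 0.6, -0.2]
opening: 0.0855
grip_force: 0.0
```

>>> arm_command(
  series="1 0 0 -0.1 0; 1 0 0 -0.3 0; 1 0 0 -0.6 0; 1 0 0 -0.8 0; 1 0 0 -0.9 0; 1 0 0 -0.9 0",
)

```text
time_s: 22.95
tool_pos: [0.4516, -0.2708, 0.1167]
ee_rot: [0.383, 3.116, -0.001]
contact_force: [0.3, 0.4, 0.3]
opening: 0.0854
grip_force: 0.0
```

```bash
python3 plan.py "[(.4523,-.1007,.114,71.8),(.4523,-.1007,.015,71.8)]"
```

```text
now [ 0.4516 -0.2708  0.1167] psi 75.98 tilt 0.13 open 0.0854 t 22.95
-> (0.4523, -0.1007, 0.114, 71.8)
   [0.202 0.826 0.014] 0.046
   [0.232 0.818 0.013] 0.047
-> (0.4523, -0.1007, 0.015, 71.8)
   [0.   0.   0.99] -0.0
```

>>> arm_command(
  series="1 0.05 0.2 0 0.01; 1 0.1 0.4 0 0.02; 1 0.15 0.6 0 0.03; 1 0.202 0.826 0 0.046",
)

```text
time_s: 23.35
tool_pos: [0.4508, -0.1848, 0.1144]
ee_rot: [-0.44, -3.109, -0.0]
contact_force: [1.2, -0.1, -0.8]
opening: 0.0855
grip_force: 0.0
```

>>> arm_command(
  series="1 0.06 0.2 0 0.01; 1 0.12 0.4 0 0.02; 1 0.18 0.6 0 0.03; 1 0.232 0.818 0 0.047; 1 0.232 0.818 0 0.047; 1 0.232 0.818 0 0.047",
)

```text
time_s: 23.95
tool_pos: [0.4515, -0.1003, 0.1147]
ee_rot: [-0.495, -3.101, 0.0]
contact_force: [-0.9, -0.6, -0.2]
opening: 0.0854
grip_force: 0.0
```

>>> arm_command(
  series="1 0 0 0.25 0; 1 0 0 0.5 0; 1 0 0 0.75 0; 1 0 0 0.9 0; 1 0 0 1 0; 1 0 0 1 0; 1 0 0 1 0",
)

```text
time_s: 24.65
tool_pos: [0.4518, -0.1009, 0.0157]
ee_rot: [-0.498, -3.102, 0.0]
contact_force: [0.0, -0.2, 1.5]
opening: 0.0855
grip_force: 0.0
```

>>> arm_command(
  series="0.55 0 0 0 0; 0.5 0 0 0 0; 0.4 0 0 0 0; 0 0 0 0 0; 0 0 0 0 0; 0 0 0 0 0; 0 0 0 0 0; 0 0 0 0 0",
)

```text
time_s: 25.45
tool_pos: [0.4521, -0.1005, 0.0161]
ee_rot: [0.497, 3.101, -0.0]
contact_force: [-2.0, 0.0, 12.1]
opening: 0.0473
grip_force: 49.7
```

>>> arm_command(
  series="0 0 0 -0.1 0; 0 0 0 -0.25 0; 0 0 0 -0.5 0; 0 0 0 -0.75 0; 0 0 0 -0.95 0; 0 0 0 -1 0; 0 0 0 -1 0",
)

```text
time_s: 26.15
tool_pos: [0.4521, -0.1005, 0.1161]
ee_rot: [0.496, 3.1, 0.0]
contact_force: [-0.3, -0.6, -1.8]
opening: 0.0472
grip_force: 52.7
```

```bash
python3 plan.py "[(.6076,.255,.1155,95.1),(.6076,.255,.026,95.1)]"; python3 look.py side 6 320 165 70
```

```text
now [ 0.4521 -0.1005  0.1161] psi 71.81 tilt 0.09 open 0.0472 t 26.15
-> (0.6076, 0.255, 0.1155, 95.1)
   [-0.092  0.966  0.002] -0.129
   [-0.189  0.951  0.001] -0.13
   [-0.285  0.927  0.002] -0.129
   [-0.378  0.894  0.001] -0.13
-> (0.6076, 0.255, 0.026, 95.1)
   [ 0.001 -0.     0.895] 0.0
```

View pics/side6.png

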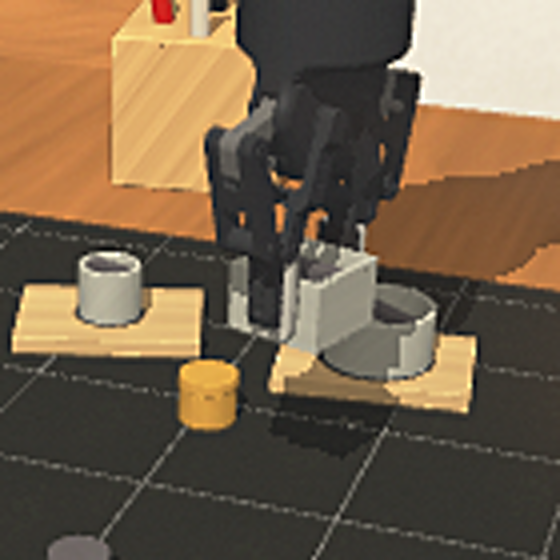

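The square die is held upright (crop (310,290)). The small and large dies stand on their boards, and the wax pot is untouched.

>>> arm_command(
  series="0 -0.01 0.12 0 -0.02; 0 -0.03 0.37 0 -0.05; 0 -0.06 0.65 0 -0.09; 0 -0.092 0.966 0 -0.129",
)

```text
time_s: 26.6
tool_pos: [0.4906, -0.0101, 0.1144]
ee_rot: [-0.337, -3.122, 0.0]
contact_force: [1.1, 0.1, -1.7]
opening: 0.047
grip_force: 52.7
```

>>> arm_command(
  series="0 -0.05 0.24 0 -0.03; 0 -0.1 0.48 0 -0.06; 0 -0.14 0.72 0 -0.1; 0 -0.189 0.951 0 -0.13",
)

```text
time_s: 27.0
tool_pos: [0.5293, 0.0793, 0.1142]
ee_rot: [-0.175, -3.135, 0.0]
contact_force: [-0.9, 0.2, -0.6]
opening: 0.0473
grip_force: 52.8
```

>>> arm_command(
  series="0 -0.07 0.24 0 -0.03; 0 -0.14 0.48 0 -0.06; 0 -0.21 0.7 0 -0.1; 0 -0.285 0.927 0 -0.129",
)

```text
time_s: 27.4
tool_pos: [0.568, 0.1679, 0.114]
ee_rot: [-0.016, -3.14, 0.001]
contact_force: [-0.1, -0.5, -2.2]
opening: 0.0474
grip_force: 52.8
```

>>> arm_command(
  series="0 -0.1 0.24 0 -0.03; 0 -0.2 0.48 0 -0.06; 0 -0.3 0.7 0 -0.1; 0 -0.35 0.83 0 -0.12; 0 -0.378 0.894 0 -0.13; 0 -0.378 0.894 0 -0.13; 0 -0.378 0.894 0 -0.13",
)

```text
time_s: 28.1
tool_pos: [0.6071, 0.254, 0.1151]
ee_rot: [0.138, -3.138, 0.001]
contact_force: [-0.1, -0.3, -1.7]
opening: 0.0472
grip_force: 52.8
```

```bash
python3 plan.py "[(.6076,.255,.026,95.1)]"; cat > chk.py <<'E'
import pickle
from h import *
from rig import robot
d=robot.grab_frame('top');pickle.dump(d,open('top5.pkl','wb'))
P=dict(small=[.6136,-.2713,.045],large=[.4515,-.2702,.045],oblong=[.4264,.102,.045],square=[.6076,.255,.045])
for n,p in P.items():
  s=proj(d,p)
  for t in (110,140,180,200):
    try: print(n,p[:2],t,*rim(d,s,.045,r=28 if n!='oblong' else 32,t=t))
    except Exception as e: print(n,t,"none")
cv2.imwrite('pics/top5.png',d['frame'][:,:,::-1])
E
python3 chk.py
```

```text
now [0.6071 0.254  0.1151] psi 95.05 tilt 0.06 open 0.0472 t 28.1
-> (0.6076, 0.255, 0.026, 95.1)
   [-0.006  0.01   0.891] -0.001
small [0.6136, -0.2713] 110 [ 0.6133 -0.2663] [ 0.6095 -0.2659] [103.4  68.5] 17.9
small [0.6136, -0.2713] 140 [ 0.6309 -0.2649] [ 0.6271 -0.2647] [68.2 58.9] 20.3
small [0.6136, -0.2713] 180 [ 0.6264 -0.2668] [ 0.627  -0.2662] [67.1 37.7] 16.0
small [0.6136, -0.2713] 200 [ 0.6134 -0.27  ] [ 0.6131 -0.2704] [37.4 36.6] -89.2
large [0.4515, -0.2702] 110 [ 0.4517 -0.2615] [ 0.4535 -0.2628] [92.4 82.8] 0.8
large [0.4515, -0.2702] 140 [ 0.445  -0.2602] [ 0.4501 -0.2629] [85.6 82.1] 0.8
large [0.4515, -0.2702] 180 [ 0.4421 -0.2611] [ 0.4393 -0.261 ] [66.6 39. ] 59.0
large [0.4515, -0.2702] 200 [ 0.4413 -0.2639] [ 0.4391 -0.2625] [62.2 36.1] 59.0
oblong [0.4264, 0.102] 110 [0.4265 0.1038] [0.4274 0.1066] [107.6  94. ] -18.9
oblong [0.4264, 0.102] 140 [0.4238 0.1065] [0.4243 0.0996] [106.6  77.7] -19.7
oblong [0.4264, 0.102] 180 [0.4273 0.1025] [0.4273 0.1024] [94.6 38.9] -19.6
oblong [0.4264, 0.102] 200 [0.4272 0.1022] [0.4273 0.1021] [93.6 38.3] -19.7
square [0.6076, 0.255] 110 [0.5992 0.2275] [0.6082 0.2329] [93.3 50.6] 0.8
square [0.6076, 0.255] 140 [0.5981 0.2272] [0.6066 0.2337] [92.  48.9] 3.0
square [0.6076, 0.255] 180 [0.6119 0.2557] [0.6119 0.2557] [6.3 6.1] 48.1
square [0.6076, 0.255] 200 [0.6119 0.2557] [0.6119 0.2557] [6.3 6.1] 48.1
```

>>> arm_command(
  series="0 -0.005 0.006 0.25 0; 0 -0.005 0.006 0.5 0; 0 -0.005 0.006 0.7 0; 0 -0.005 0.006 0.8 0; 0 -0.005 0.006 0.85 0; 0 -0.005 0.006 0.88 0; 0 -0.005 0.006 0.893 0; 0 -0.005 0.006 0.893 0",
)

```text
time_s: 28.95
tool_pos: [0.6081, 0.2558, 0.0267]
ee_rot: [-0.14, 3.138, 0.0]
contact_force: [0.0, -0.5, -1.6]
opening: 0.047
grip_force: 52.8
```

>>> arm_command(
  series="0.58 0 0 0 0; 0.62 0 0 0 0; 0.7 0 0 0 0; 0.85 0 0 0 0; 1 0 0 0 0; 1 0 0 0 0",
)

```text
time_s: 29.55
tool_pos: [0.6078, 0.2556, 0.0261]
ee_rot: [0.14, -3.138, 0.0]
contact_force: [-0.6, -0.1, 0.3]
opening: 0.0853
grip_force: 0.0
```

>>> arm_command(
  series="1 0 0 -0.1 0; 1 0 0 -0.3 0; 1 0 0 -0.6 0; 1 0 0 -0.9 0; 1 0 0 -1 0; 1 0 0 -1 0",
)

```text
time_s: 30.15
tool_pos: [0.6086, 0.256, 0.1282]
ee_rot: [-0.14, 3.136, 0.002]
contact_force: [0.3, 0.0, -0.5]
opening: 0.0853
grip_force: 0.0
```

```bash
python3 plan.py "[(.15,.60,.24,95.1)]"
```

```text
now [0.6086 0.256  0.1282] psi 95.11 tilt 0.17 open 0.0853 t 30.15
-> (0.15, 0.6, 0.24, 95.1)
   [ 0.852  0.767 -0.224] 0.0
   [ 0.852  0.767 -0.223] 0.0
   [ 0.853  0.767 -0.224] 0.0
   [ 0.852  0.767 -0.223] 0.0
   [ 0.853  0.767 -0.224] 0.0
```

>>> arm_command(
  series="1 0.2 0.19 -0.1 0; 1 0.42 0.38 -0.2 0; 1 0.63 0.57 -0.3 0; 1 0.85 0.77 -0.4 0",
)

```text
time_s: 30.55
tool_pos: [0.515, 0.3249, 0.1653]
ee_rot: [0.14, -3.137, 0.002]
contact_force: [-0.3, 0.5, 0.3]
opening: 0.0854
grip_force: 0.0
```

>>> arm_command(
  series="1 0.2 0.19 -0.1 0; 1 0.42 0.38 -0.2 0; 1 0.63 0.57 -0.3 0; 1 0.85 0.77 -0.4 0",
)

```text
time_s: 30.95
tool_pos: [0.4235, 0.3941, 0.2054]
ee_rot: [0.14, -3.137, 0.002]
contact_force: [0.7, 0.9, 0.5]
opening: 0.0855
grip_force: 0.0
```

>>> arm_command(
  series="1 0.2 0.19 0 0; 1 0.42 0.38 0 0; 1 0.63 0.57 0 0; 1 0.85 0.77 0 0",
)

```text
time_s: 31.35
tool_pos: [0.3321, 0.4631, 0.2051]
ee_rot: [0.14, -3.138, 0.002]
contact_force: [-0.1, 1.0, 0.9]
opening: 0.0855
grip_force: 0.0
```

>>> arm_command(
  series="1 0.2 0.19 0 0; 1 0.42 0.38 0 0; 1 0.63 0.57 0 0; 1 0.85 0.77 0 0",
)

```text
time_s: 31.75
tool_pos: [0.2406, 0.5322, 0.205]
ee_rot: [0.14, -3.138, 0.002]
contact_force: [0.2, 0.3, 0.2]
opening: 0.0854
grip_force: 0.0
```

>>> arm_command(
  series="1 0.2 0.19 0 0; 1 0.42 0.38 0 0; 1 0.63 0.57 0 0; 1 0.85 0.77 0 0; 1 0.85 0.77 0 0; 1 0.85 0.77 0 0",
)

```text
time_s: 32.35
tool_pos: [0.1497, 0.6009, 0.2049]
ee_rot: [0.142, -3.138, 0.003]
contact_force: [1.1, 0.5, -0.2]
opening: 0.0857
grip_force: 0.0
```

```bash
python3 chk.py | grep -E " (180|200) |none"; python3 - <<'E'
import pickle
from h import *
d=pickle.load(open('top5.pkl','rb'))
for t in(205,215,225):
  for n,p in dict(small=[.6136,-.2713,.045],large=[.4515,-.2702,.045],square=[.6076,.255,.045],oblong=[.4264,.102,.045]).items(): print(t,n,*rim(d,proj(d,p),.045,r=28,t=t))
f=d["frame"];hsv=cv2.cvtColor(f,cv2.COLOR_RGB2HSV)
print("wax",blob(d,(hsv[:,:,1]>150)&(hsv[:,:,2]>120),(385,213),20,.017))
print("dye",blob(d,(hsv[:,:,1]>120),(174,211),16,.03))
c=[cv2.resize(f[y-35:y+35,x-35:x+35],None,fx=4,fy=4,interpolation=cv2.INTER_CUBIC) for x,y in((435,162),(437,254),(138,163),(221,267))]
cv2.imwrite("pics/final.png",np.vstack([np.hstack(c[:2]),np.hstack(c[2:])])[:,:,::-1])
E
```

```text
small [0.6136, -0.2713] 180 [ 0.6133 -0.2696] [ 0.6131 -0.269 ] [37.5 36.6] -89.2
small [0.6136, -0.2713] 200 [ 0.6131 -0.2696] [ 0.6131 -0.2696] [37.  35.5] -2.1
large [0.4515, -0.2702] 180 [ 0.4504 -0.2693] [ 0.4509 -0.2695] [61.3 60.8] -89.2
large [0.4515, -0.2702] 200 [ 0.4502 -0.2693] [ 0.45   -0.2695] [61.1 59.2] -89.2
oblong [0.4264, 0.102] 180 [0.4271 0.1022] [0.4273 0.1021] [93.6 38.3] -19.7
oblong [0.4264, 0.102] 200 [0.4269 0.1025] [0.4269 0.1024] [92.7 37. ] -20.0
square [0.6076, 0.255] 180 [0.6091 0.2566] [0.6093 0.2566] [49.9 49.3] 4.3
square [0.6076, 0.255] 200 [0.6088 0.2572] [0.6088 0.2571] [48.9 47.8] 3.8
205 small [ 0.6131 -0.2696] [ 0.6131 -0.2696] [37.  35.5] -2.1
205 large [ 0.4502 -0.2693] [ 0.45   -0.2695] [61.1 59.2] -89.2
205 square [0.609 0.257] [0.609  0.2569] [48.3 47.9] 4.5
205 oblong [0.4269 0.1023] [0.4269 0.1023] [92.6 36.6] -19.6
215 small [ 0.613  -0.2697] [ 0.6131 -0.2696] [36.9 35.5] -2.1
215 large [ 0.4502 -0.2693] [ 0.45   -0.2695] [61.1 59.2] -89.2
215 square [0.6089 0.2565] [0.6089 0.2563] [47.9 46. ] 3.8
215 oblong [0.4272 0.1022] [0.4273 0.1021] [91.7 36.4] -19.7
225 small [ 0.6024 -0.2688] [ 0.6011 -0.2689] [32.4 12.9] 87.5
225 large [ 0.45   -0.2693] [ 0.45   -0.2689] [59.7 59.2] -89.2
225 square [0.6008 0.272 ] [0.6036 0.2767] [48.8 18.2] 27.1
225 oblong [0.4273 0.1023] [0.4273 0.1022] [91.7 35.8] -19.3
wax (array([ 0.5226, -0.1804]), array([ 0.523 , -0.1803]), array([40. , 34.6]), -64.4)
dye (array([0.5195, 0.1828]), array([0.519 , 0.1822]), array([33.2, 28.8]), 51.8)
```

View pics/final.png

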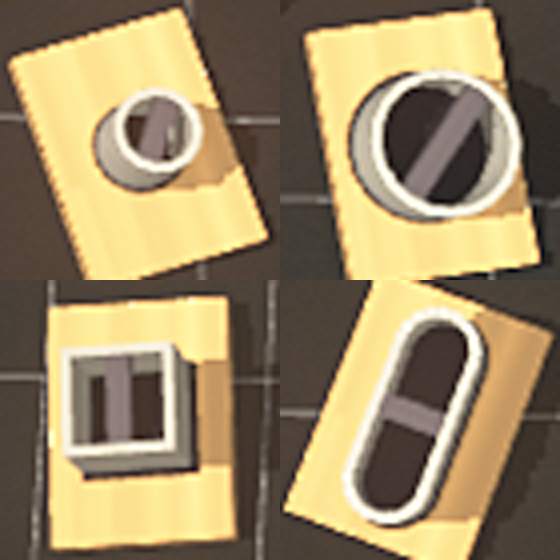

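All four stand on their outlines and the bystanders have not moved. The top view puts the square about 2 mm off, so I cross-check it with the side camera.

```bash
python3 look.py side 7; python3 - <<'E'
import pickle
from h import *
a=pickle.load(open('side0.pkl','rb'));b=pickle.load(open('side7.pkl','rb'));m=masks(a)
for n,p,r,rr in(("square",[.6076,.255],40,45),("small",[.6136,-.2713],16,25),("large",[.4515,-.2702],20,30)):
  print(n,"inlay",*blob(a,~m["wood"],proj(a,p+[.013]),{'square':30,'small':12,'large':18}[n],.013,False))
  for t in(150,170,190):
    try: print("   rim",t,*rim(b,proj(b,p+[.045]),.045,r=rr,t=t))
    except Exception as e: print(e)
# board position from the top before/after (camera repeatability)
for k in("top0","top5"):
  d=pickle.load(open(k+".pkl","rb"));w=masks(d)["wood"];print(k,blob(d,w,(138,163),45,.013))
f=b["frame"];x,y=map(int,proj(b,[.6076,.255,.03]));cv2.imwrite("pics/sq.png",cv2.resize(f[y-60:y+60,x-60:x+60],None,fx=4,fy=4,interpolation=cv2.INTER_CUBIC)[:,:,::-1])
E
```

```text
square inlay [0.6085 0.2528] [0.6086 0.2527] [54.1 53.9] -85.5
   rim 150 [0.6024 0.2681] [0.5999 0.2679] [76.9 68.6] -84.9
   rim 170 [0.6102 0.255 ] [0.6103 0.2548] [49.2 48.5] -85.0
   rim 190 [0.633  0.2471] [0.633  0.2471] [6.5 1. ] -52.8
small inlay [ 0.6376 -0.3273] [ 0.6373 -0.3273] [60.4 37.5] 21.9
   rim 150 [ 0.6057 -0.2444] [ 0.6024 -0.2409] [104.   34.8] -68.0
   rim 170 [ 0.6192 -0.2848] [ 0.6196 -0.284 ] [11.4 11.1] 21.9
   rim 190 [ 0.6208 -0.287 ] [ 0.6208 -0.287 ] [11.4  4.8] 22.0
large inlay [ 0.4709 -0.3444] [ 0.474  -0.3448] [87.5 77.9] 11.8
   rim 150 [ 0.4478 -0.2458] [ 0.4425 -0.243 ] [122.6  60.2] -71.7
   rim 170 [ 0.4728 -0.2635] [ 0.474  -0.2631] [51.9 13.5] -69.9
   rim 190 [ 0.4638 -0.2973] [ 0.4638 -0.2973] [18.   4.4] 21.9
top0 (array([0.6072, 0.2549]), array([0.6071, 0.255 ]), array([112.9,  83. ]), 4.6)
top5 (array([0.607 , 0.2549]), array([0.6071, 0.255 ]), array([112.9,  83.1]), 4.6)
```

View pics/sq.png

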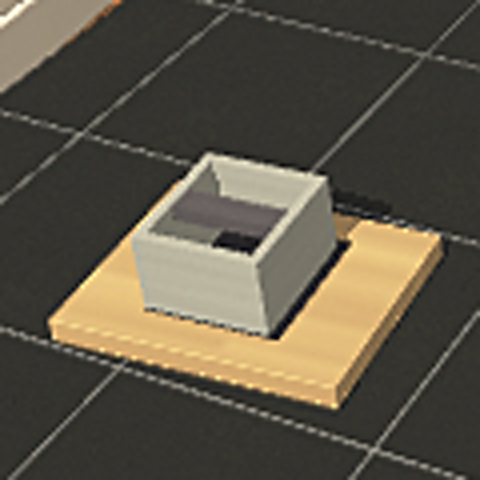

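Both views agree that the square sits about +1.6 mm in x and +1.9 mm in y off its outline, and in the crop the black margin shows only at the right (330,270). I go back, regrasp and shift it.

```bash
python3 plan.py "[(.608,.2557,.13,95.1),(.608,.2557,.0265,95.1),(.608,.2557,.0295,95.1),(.6064,.2538,.0295,95.1)]"
```

```text
now [0.151  0.6005 0.2054] psi 95.06 tilt 0.07 open 0.0852 t 32.45
-> (0.608, 0.2557, 0.13, 95.1)
   [-0.85  -0.768  0.151] -0.0
   [-0.849 -0.768  0.151] -0.0
   [-0.85  -0.767  0.151] -0.0
   [-0.849 -0.768  0.151] -0.0
   [-0.85  -0.767  0.15 ] -0.001
-> (0.608, 0.2557, 0.0265, 95.1)
   [ 0.    -0.     0.518] 0.0
   [ 0.    -0.     0.517] 0.0
-> (0.608, 0.2557, 0.0295, 95.1)
   [ 0.   -0.   -0.03] 0.0
-> (0.6064, 0.2538, 0.0295, 95.1)
   [ 0.018 -0.018  0.   ] 0.0
```

>>> arm_command(
  series="1 -0.2 -0.19 0 0; 1 -0.42 -0.38 0 0; 1 -0.63 -0.57 0 0; 1 -0.85 -0.77 0 0",
)

```text
time_s: 32.85
tool_pos: [0.2434, 0.5306, 0.206]
ee_rot: [-0.138, 3.138, -0.001]
contact_force: [1.1, 0.3, 0.4]
opening: 0.0855
grip_force: 0.0
```

>>> arm_command(
  series="1 -0.2 -0.19 0 0; 1 -0.42 -0.38 0 0; 1 -0.63 -0.57 0 0; 1 -0.85 -0.77 0 0",
)

```text
time_s: 33.25
tool_pos: [0.3348, 0.4614, 0.206]
ee_rot: [-0.138, 3.138, -0.0]
contact_force: [-0.1, 0.2, -0.7]
opening: 0.0853
grip_force: 0.0
```

>>> arm_command(
  series="1 -0.2 -0.19 0 0; 1 -0.42 -0.38 0 0; 1 -0.63 -0.57 0 0; 1 -0.85 -0.77 0 0",
)

```text
time_s: 33.65
tool_pos: [0.4261, 0.3921, 0.206]
ee_rot: [0.138, -3.139, 0.001]
contact_force: [-0.3, -0.4, -0.8]
opening: 0.0855
grip_force: 0.0
```

>>> arm_command(
  series="1 -0.2 -0.19 0.1 0; 1 -0.42 -0.38 0.2 0; 1 -0.63 -0.57 0.3 0; 1 -0.85 -0.77 0.4 0",
)

```text
time_s: 34.05
tool_pos: [0.5175, 0.3229, 0.1656]
ee_rot: [0.138, -3.139, 0.001]
contact_force: [0.6, 0.3, 0.0]
opening: 0.085
grip_force: 0.0
```

>>> arm_command(
  series="1 -0.2 -0.19 0.1 0; 1 -0.42 -0.38 0.2 0; 1 -0.63 -0.57 0.3 0; 1 -0.85 -0.77 0.4 0; 1 -0.85 -0.77 0.4 0; 1 -0.85 -0.77 0.4 0; 1 -0.85 -0.77 0.4 0; 1 -0.85 -0.77 0.4 0",
)

```text
time_s: 34.85
tool_pos: [0.6074, 0.2563, 0.1265]
ee_rot: [-0.142, 3.138, 0.001]
contact_force: [-1.2, 0.3, -0.1]
opening: 0.0852
grip_force: 0.0
```

>>> arm_command(
  series="1 0 0 0.25 0; 1 0 0 0.5 0; 1 0 0 0.75 0; 1 0 0 0.9 0; 1 0 0 1 0; 1 0 0 1 0; 1 0 0 1 0",
)

```text
time_s: 35.55
tool_pos: [0.6082, 0.2559, 0.0269]
ee_rot: [-0.14, 3.138, 0.001]
contact_force: [-0.0, -0.2, 0.2]
opening: 0.0852
grip_force: 0.0
```

>>> arm_command(
  series="0.6 0 0 0 0; 0.5 0 0 0 0; 0.4 0 0 0 0; 0 0 0 0 0; 0 0 0 0 0; 0 0 0 0 0; 0 0 0 0 0",
  squeeze=40,
)

```text
time_s: 36.25
tool_pos: [0.6082, 0.2558, 0.0269]
ee_rot: [-0.14, 3.138, 0.001]
contact_force: [-0.7, -0.6, 7.0]
opening: 0.0475
grip_force: 41.1
```

>>> arm_command(
  series="0 0 0 -0.02 0; 0 0 0 -0.04 0; 0 0.018 -0.018 -0.04 0; 0 0.018 -0.018 -0.04 0; 0 0.018 -0.018 -0.02 0; 0 0.018 -0.018 -0.006 0; 0 0.018 -0.018 -0.006 0; 0 0.018 -0.018 -0.006 0",
)

```text
time_s: 37.05
tool_pos: [0.6061, 0.2537, 0.0269]
ee_rot: [0.14, -3.138, 0.0]
contact_force: [-3.1, -1.4, 6.5]
opening: 0.0471
grip_force: 42.7
```

>>> arm_command(
  series="0.58 0 0 0 0; 0.62 0 0 0 0; 0.7 0 0 0 0; 0.85 0 0 0 0; 1 0 0 0 0; 1 0 0 0 0",
)

```text
time_s: 37.65
tool_pos: [0.6062, 0.2537, 0.0267]
ee_rot: [0.14, -3.138, -0.0]
contact_force: [-0.0, -0.2, 1.7]
opening: 0.0854
grip_force: 0.0
```

>>> arm_command(
  series="1 0 0 -0.1 0; 1 0 0 -0.3 0; 1 0 0 -0.6 0; 1 0 0 -0.9 0; 1 0 0 -1 0; 1 0 0 -1 0",
)

```text
time_s: 38.25
tool_pos: [0.607, 0.2541, 0.1288]
ee_rot: [-0.14, 3.136, 0.002]
contact_force: [0.5, 0.0, 0.3]
opening: 0.0852
grip_force: 0.0
```

>>> arm_command(
  series="1 0.2 0.19 -0.1 0; 1 0.42 0.38 -0.2 0; 1 0.63 0.57 -0.3 0; 1 0.85 0.77 -0.4 0",
)

```text
time_s: 38.65
tool_pos: [0.5133, 0.323, 0.1659]
ee_rot: [0.14, -3.137, 0.002]
contact_force: [0.0, 0.5, -0.0]
opening: 0.0854
grip_force: 0.0
```

>>> arm_command(
  series="1 0.2 0.19 -0.1 0; 1 0.42 0.38 -0.2 0; 1 0.63 0.57 -0.3 0; 1 0.85 0.77 -0.4 0",
)

```text
time_s: 39.05
tool_pos: [0.4219, 0.3921, 0.2061]
ee_rot: [0.14, -3.137, 0.002]
contact_force: [-0.1, 1.5, 0.2]
opening: 0.0849
grip_force: 0.0
```

>>> arm_command(
  series="1 0.2 0.19 0 0; 1 0.42 0.38 0 0; 1 0.63 0.57 0 0; 1 0.85 0.77 0 0",
)

```text
time_s: 39.45
tool_pos: [0.3305, 0.4612, 0.2057]
ee_rot: [0.14, -3.138, 0.002]
contact_force: [0.3, -0.0, 0.8]
opening: 0.0851
grip_force: 0.0
```

>>> arm_command(
  series="1 0.2 0.19 0 0; 1 0.42 0.38 0 0; 1 0.63 0.57 0 0; 1 0.85 0.77 0 0; 1 0.85 0.77 0 0; 1 0.85 0.77 0 0",
)

```text
time_s: 40.05
tool_pos: [0.2396, 0.53, 0.2057]
ee_rot: [0.142, -3.138, 0.002]
contact_force: [0.2, -0.6, 0.5]
opening: 0.0853
grip_force: 0.0
```

```bash
python3 chk.py | grep -E " (180|200) |none"; python3 look.py side 8; python3 - <<'E'
import pickle
from h import *
b=pickle.load(open('side8.pkl','rb'));print("side",rim(b,proj(b,[.6076,.255,.045]),.045,r=45,t=170))
E
```

```text
small [0.6136, -0.2713] 180 [ 0.6133 -0.2696] [ 0.6131 -0.269 ] [37.5 36.6] -89.2
small [0.6136, -0.2713] 200 [ 0.6131 -0.2696] [ 0.6131 -0.2696] [37.  35.5] -2.1
large [0.4515, -0.2702] 180 [ 0.4505 -0.2694] [ 0.4509 -0.2695] [61.3 60.8] -89.2
large [0.4515, -0.2702] 200 [ 0.4502 -0.2693] [ 0.45   -0.2695] [61.1 59.2] -89.2
oblong [0.4264, 0.102] 180 [0.427  0.1023] [0.4274 0.1022] [93.6 38.3] -20.0
oblong [0.4264, 0.102] 200 [0.4269 0.1025] [0.4269 0.1024] [92.7 37. ] -20.0
square [0.6076, 0.255] 180 [0.6072 0.2547] [0.6074 0.2546] [50.  49.3] 3.8
square [0.6076, 0.255] 200 [0.6069 0.2546] [0.6068 0.2546] [48.8 48.2] 5.0
side (array([0.6012, 0.2665]), array([0.6042, 0.2688]), array([90.1, 61.4]), -70.1)
```

The square is now within 1 mm of its outline and the other three are within about 1.7 mm. I hand in.

```bash
python3 -c "
from rig import robot
print(robot.finish_job())"
```

```text
the job is handed in; nothing more can be done
None
```

All four dies stand on their matching outlines, within about 2 mm of centre with straight sides lined up to about 1° by the cameras; the bottle and wax pot are untouched, and the job was handed in at about 40 s (no verdict came back).

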